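# Count to the third gap and slide the tile tray in

### The job

Starting at the end of the rack where the three-armed kiln stilt stands, run a fingertip along the rail over the bumps of the first, second and third gaps, counting every gap whether full or empty. Then, without gripping or lifting it, push the tray that stands in the channel along to that third gap and into it until it is fully home against the back. Leave everything else where it is.

Things in the scene. Friction and masses are not known exactly. Their poses are not given: they have to be found in the camera images.
- rack: Plywood divider rack, fixed upright on the bench; its place and yaw vary. Origin: bench level, mid-length; x points away from the robot into the gaps, y along the rack to the robot's left, z up. Base plate 6 mm thick (x -90 to 62, y +-237 mm). Six open-topped gaps behind the channel at y = -145, -87, -29, 29, 87, 145 mm. At each end (y +-207 mm) a block 60 mm wide, top at 30 mm.
- gaps (a point): Middle of the back stop's face at base-plate level (rack x = 56, y = 0, z = 6 mm; same axes as the rack). Each gap is 52 mm wide and 66 mm deep, from round divider noses at rack x = -10 mm to the back stop's face at x = 56 mm. Dividers are 6 mm thick, tops 28 mm above the bench.
- channel (a point): Middle of the channel's floor (rack x = -49, y = 0, z = 6 mm; same axes as the rack). The channel runs along y on the robot's side of the gaps, open at both ends, 78 mm wide: from a low lip (rack x -94 to -88 mm, top 11 mm above the bench) to the divider noses (x = -10 mm).
- rail (a point): Middle of the top face of the fixed aluminium rail above the mouths of the gaps (rack x = 3, y = 0, z = 49 mm; same axes as the rack). The rail is 16 mm wide (rack x -5 to 11), 374 mm long along y, underside 39 and top 49 mm above the bench. One sprung bump stands out of its top above each gap.
- tray: The tray to be pushed: loose grey plastic tray with a white tile in it, standing in the rack's channel. 68 mm long (its x), 40 mm wide (its y), 26 mm high, corners rounded 6 mm, 50 to 120 g. Origin: centre of its underside, 6 mm above the bench on the rack's base plate. Its long axis starts roughly along the rack's x. Fully home in a gap, its far end is against the back stop, its origin at rack x = 22 mm and its near end about level with the divider noses.
- stilt: Three-armed unglazed ceramic kiln stilt, about 50 mm across and 24 mm high, standing loose on one of the two end blocks of the rack: the gaps are counted from that end. Origin: centre of its underside, 30 mm above the bench.
- clip: Steel magnetic clip, 36 x 30 mm, about 15 mm high, lying loose on the other end block. Origin: centre of its underside. To be left alone.
- bump1: Low steel bump on the rail above the middle of the gap at rack y = -145 mm (1 from the robot's right, 6 from its left). 12 mm along x, 37 mm along y, gentle ramps to a flat crest 8 mm wide, 4 mm above the rail's top (53 mm above the bench). Origin: middle of the bump at the rail's top face (rack x = 3, z = 49 mm). It is sprung: starts to sink at about 1 N, is flush with the rail at 3.5 N, springs back.
- bump2: Low steel bump on the rail above the middle of the gap at rack y = -87 mm (2 from the robot's right, 5 from its left). 12 mm along x, 37 mm along y, gentle ramps to a flat crest 8 mm wide, 4 mm above the rail's top (53 mm above the bench). Origin: middle of the bump at the rail's top face (rack x = 3, z = 49 mm). It is sprung: starts to sink at about 1 N, is flush with the rail at 3.5 N, springs back.
- bump3: Low steel bump on the rail above the middle of the gap at rack y = -29 mm (3 from the robot's right, 4 from its left). 12 mm along x, 37 mm along y, gentle ramps to a flat crest 8 mm wide, 4 mm above the rail's top (53 mm above the bench). Origin: middle of the bump at the rail's top face (rack x = 3, z = 49 mm). It is sprung: starts to sink at about 1 N, is flush with the rail at 3.5 N, springs back.
- bump4: Low steel bump on the rail above the middle of the gap at rack y = 29 mm (4 from the robot's right, 3 from its left). 12 mm along x, 37 mm along y, gentle ramps to a flat crest 8 mm wide, 4 mm above the rail's top (53 mm above the bench). Origin: middle of the bump at the rail's top face (rack x = 3, z = 49 mm). It is sprung: starts to sink at about 1 N, is flush with the rail at 3.5 N, springs back.
- bump5: Low steel bump on the rail above the middle of the gap at rack y = 87 mm (5 from the robot's right, 2 from its left). 12 mm along x, 37 mm along y, gentle ramps to a flat crest 8 mm wide, 4 mm above the rail's top (53 mm above the bench). Origin: middle of the bump at the rail's top face (rack x = 3, z = 49 mm). It is sprung: starts to sink at about 1 N, is flush with the rail at 3.5 N, springs back.
- bump6: Low steel bump on the rail above the middle of the gap at rack y = 145 mm (6 from the robot's right, 1 from its left). 12 mm along x, 37 mm along y, gentle ramps to a flat crest 8 mm wide, 4 mm above the rail's top (53 mm above the bench). Origin: middle of the bump at the rail's top face (rack x = 3, z = 49 mm). It is sprung: starts to sink at about 1 N, is flush with the rail at 3.5 N, springs back.
- parked_a: Tray like the first, already home in the robot-right end gap (it still counts as a gap). Origin: centre of its underside. To be left alone.
- parked_b: Tray like the first, already home in the robot-left end gap (it still counts as a gap). Origin: centre of its underside. To be left alone.
- pot: White lidded plastic pot, 80 mm across, 64 mm high, on the bench between robot and rack, far to the right. Origin: centre of its underside. To be left alone.
- spatula: Offset spatula, steel blade and dark wooden handle, 250 mm long, 18 mm high, lying on the bench between robot and rack, to the left. Origin: on the bench, at the crank between handle and blade. To be left alone.
- tile: Loose white test tile, 50 x 50 x 8 mm, lying on the bench between robot and rack, to the right. Origin: centre of its underside. To be left alone.

How it is judged:
By the outcome, as a careful person would: the job done as asked, in the order asked, and still so for the second after the job is handed in, with the robot touching nothing.
It also fails if it takes over 64 s, if anything falls off the work surface, if the arm or the gripper's body presses on something with over 40 N, if the wrist force passes 120 N, or if a joint passes its speed limit or range.

### The arm

A 6-joint arm with a two-finger parallel gripper is mounted at the origin on the work surface. World frame = base frame: x ahead of the robot, y to its left, z up, the work surface at z = 0. Lengths are in mm, angles in degrees, forces in N, time in s.
With the tool pointing down it reaches from about 275 to 875 mm from the base axis. Payload 12.5 kg.
Tool frame: the origin (TCP) lies between the finger pads; the fingertips stand 19 mm ahead of it and the grasp point (between the pads) is the TCP; x points along the fingers, y is the direction in which the jaws open and shut, and the axes are right-handed (so a half turn about x gives the same grasp; the last joint's range is limited). The gripper opens to 85 mm and grips with 20 to 120 N. Pads are 22 mm wide; open, the fingers measure 114 mm over their backs; the gripper's body (76 mm by 85 mm) begins 54 mm behind the grasp point. The pads swing forward as they close: fully open they stand 13 mm farther back than shut.
Start: joints at [-81.108, 20.094, 94.641, -0, 65.266, -4.847], TCP at [130.65, -534.243, 250.29] pointing down, gripper open.
Joint ranges: [-157.81, 157.81], [-45, 120.19], [0.68, 151.7], [-89.99, 269.99], [4.06, 180], [-164.3, 164.3]. Speed limits (degrees/s): [127.2, 127.2, 159.86, 180, 180, 180].

### API

Orientations are given as [roll, pitch, yaw] about the fixed x, y, z axes, in that order (R = Rz(yaw) Ry(pitch) Rx(roll)).
In Python, from rig import env, camera, get_calibration gives the robot as it stands.
- The arm moves only by the shell command python3 -m inch 'ROWS'. ROWS is JSON, a list of rows, each a list of 3 entries, a list of its own where there are three numbers: the shift along the world's x, y, z in cm, then the turn, a rotation vector about the world's x, y, z in degrees, then the finger opening in cm, from 0 to 8.54. A call has 1 to 10 rows; each row is the pose to reach, as a shift and turn from the pose measured when the call began; what a row does not reach only later rows make up. A row lasts 1/8 s, in which the tool goes at most 62.5 mm and 10.7 degrees, less where a joint would pass 70% of its speed; a pose out of reach is approached as far as the arm can. A call with a gripper value outside its range is refused whole. The fingers move at their own pace and stop on an object; the grip force is fixed at half the most. Time passes only in rows, so rows that repeat a pose let the fingers close. It gives the time, the measured TCP pose, the force and the opening at its end, in the units of the state.
- env.observe(): the state, without advancing time (a new reading comes with each control period).
- camera(name): name is "side" or "top" or "wrist"; returns the picture (384x512x3 uint8, red, green, blue); there is no depth.
- get_calibration(name): a dict with "fx", "fy", "cx", "cy" (pixels), "k1" (the pictures are not rectified: a ray, as slopes to the right and down, at radius r is drawn at 1 + k1 r^2 times it, then the intrinsics apply), "rvec" (rotation vector, rad) and "tvec" (3), from world to camera coordinates, as OpenCV has them. Camera axes: x right, y down, z forward; pixel columns grow to the right and rows downward; lengths in mm; the calibration is good to about 2 mm. A picture is of the moment at which its call begins: read the wrist's pose just before it. get_calibration takes no time and is no camera call; for the wrist camera it gives the pose at the moment of the call.
- env.sign_off(): hands the job in, once; it reports no verdict.
The state is a dict: "time": time; "qpos": joint angles; "qvel": joint speeds; "effort": joint torques, N m; "ee_pos": TCP position; "tool_rot": TCP orientation; "wrist_force": force on the tool from outside, world axes, zero at the start; "moment": the same for the moment, N m; "width": opening from 0.0 (shut) to 1.0 (fully open).
Only numpy, scipy, OpenCV 4.12 (cv2) and the standard library are available. Lean on these libraries where they do the work, as an engineer would, in place of code of your own. Each camera call takes 0.05 s, during which the arm holds its last target.

## Working session

There is one attempt and no reset: what is moved stays moved. The work goes in short steps, Python scripts to look and compute and a shell command to move; the robot and the scene stay as the last step left them, time stands still between calls to the robot, and variables do not carry over. Pictures are saved under pics/ and viewed, and the job is handed in when it is done.

```bash
ls; mkdir -p pics; python3 - <<'E'
from rig import env,camera,get_calibration
import cv2
s=env.observe();print(s)
for n in("top","side","wrist"):
    c=get_calibration(n);print(n,c)
    cv2.imwrite(f"pics/{n}0.png",camera(n)[:,:,::-1])
E
```

```text
pics
{'time': 0.0, 'qpos': array([-8.11078182e+01,  2.01230881e+01,  9.46772273e+01,  7.46661988e-04,
        6.52649918e+01, -4.84668999e+00]), 'qvel': array([ 0.03356126, -0.02851289,  0.0619343 ,  0.01118361,  0.03419264,
       -0.05982578]), 'effort': array([-2.37130087e-03, -5.06107163e+01, -2.91410226e+01, -2.30897258e-04,
        4.50577631e-03, -7.59314480e-05]), 'ee_pos': array([ 130.60836232, -533.95024583,  249.76851046]), 'tool_rot': array([-95.44132184,  89.93468925,  98.29723711]), 'wrist_force': array([-0.26414734, -0.35965322, -0.00611571]), 'moment': array([ 0.04410534,  0.02853208, -0.00181098]), 'width': 0.9939171087709968}
top {'fx': 357.01453108632376, 'fy': 357.01453108632376, 'cx': 259.8030183293709, 'cy': 191.64875547071497, 'k1': -0.014549228583151481, 'rvec': array([ 2.23708644, -2.18886132,  0.07775947]), 'tvec': array([-56.48256005, 514.88197545, 845.78605755])}
side {'fx': 360.51000813352897, 'fy': 360.51000813352897, 'cx': 253.141830451304, 'cy': 190.6599391168232, 'k1': -0.1051652975141067, 'rvec': array([ 0.1299365 , -2.79047458,  1.31422521]), 'tvec': array([519.4676941 ,  92.02563984, 974.76891586])}
wrist {'fx': 318.21414659425386, 'fy': 318.21414659425386, 'cx': 256.82064218079444, 'cy': 191.81864954807028, 'k1': -0.08661936371444766, 'rvec': array([-2.30032884,  1.80582833,  0.24270299]), 'tvec': array([-550.67744122,  -32.73158317,  378.31971412])}
```

View pics/top0.png

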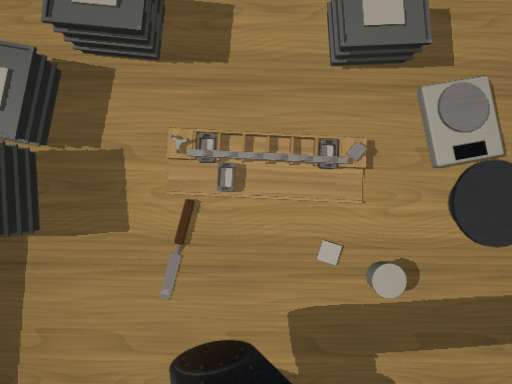

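View pics/side0.png

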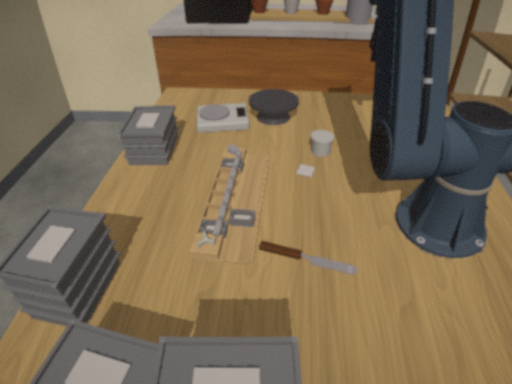

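```bash
python3 - <<'E'
import cv2
a=cv2.imread("pics/top0.png")[115:215,155:380]
cv2.imwrite("pics/top0z.png",cv2.resize(a,(787,350),interpolation=cv2.INTER_CUBIC))
E
```

```text
(no output)
```

View pics/top0z.png

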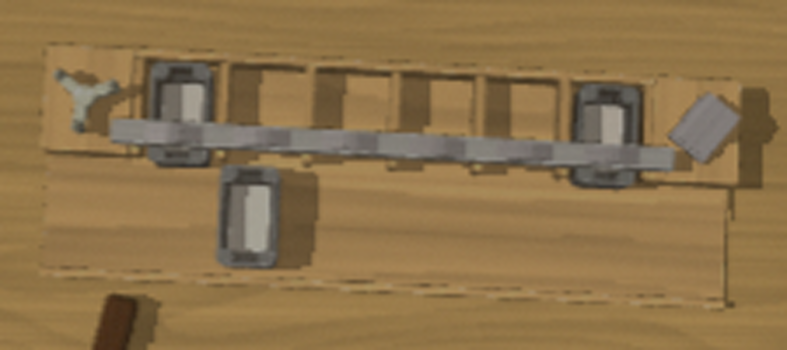

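View pics/wrist0.png

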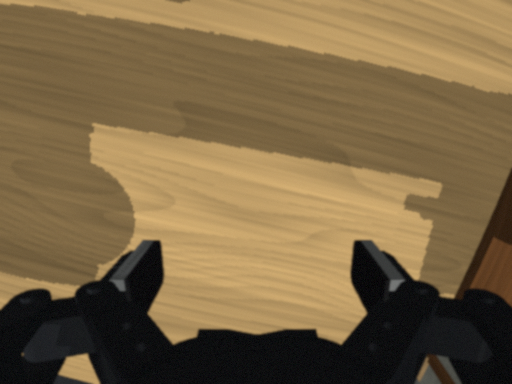

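```bash
cat > h.py <<'E'
import numpy as np,cv2
from rig import env,camera,get_calibration
def ray(c,u,v):
    p=np.array([[(u-c["cx"])/c["fx"],(v-c["cy"])/c["fy"]]])
    d=p[0].copy()
    for _ in range(20): d=p[0]/(1+c["k1"]*(d@d))
    R,_=cv2.Rodrigues(np.array(c["rvec"]));t=np.array(c["tvec"])
    return -R.T@t, R.T@np.array([d[0],d[1],1.])
def onz(c,u,v,z):
    o,d=ray(c,u,v); return o+d*(z-o[2])/d[2]
def proj(c,P):
    R,_=cv2.Rodrigues(np.array(c["rvec"])); q=R@np.array(P,float)+np.array(c["tvec"])
    s=q[:2]/q[2]; s=s*(1+c["k1"]*(s@s)); return s[0]*c["fx"]+c["cx"],s[1]*c["fy"]+c["cy"]
E
python3 - <<'E'
from h import *
c=get_calibration("top")
P={}
for n,(x,y,z) in dict(railL=(110,130,49),railR=(675,158,49),lipL=(40,272,11),lipR=(730,305,11),backL=(45,45,30),blkRback=(742,80,30),blkLfront=(45,152,30),
  trTL=(222,165,32),trTR=(279,167,32),trBL=(217,266,32),trBR=(275,268,32),stilt=(88,98,54),clip=(706,127,45)).items():
    P[n]=onz(c,155+x/3.5-.4,115+y/3.5-.4,z); print(n,P[n].round(1))
for a,b in(("railL","railR"),("lipL","lipR")):
    d=P[a]-P[b];print(a,np.linalg.norm(d),np.degrees(np.arctan2(-d[0],d[1])),(P[a]+P[b])/2)
E
```

```text
railL [602.3 127.2  49. ]
railR [ 593.2 -246.4   49. ]
lipL [509.4 178.7  11. ]
lipR [ 497.2 -296.4   11. ]
backL [661.6 176.   30. ]
blkRback [ 650.5 -297.3   30. ]
blkLfront [589.3 173.6  30. ]
trTL [583.1  54.8  32. ]
trTR [582.7  16.6  32. ]
trBL [515.3  56.4  32. ]
trBR [514.8  17.7  32. ]
stilt [622.2 141.2  54. ]
clip [ 615.1 -268.3   45. ]
railL 373.7344004092737 -1.4027541545061875 [597.73495808 -59.63616726  49.        ]
lipL 475.229120278 -1.478885377255999 [503.28300625 -58.81676809  11.        ]
```

```bash
python3 - <<'E'
from h import *
from scipy.spatial.transform import Rotation as Ro
s=env.observe();R=Ro.from_euler("xyz",s["tool_rot"],degrees=True).as_matrix()
print(R.round(3), "yaw of tool y",np.degrees(np.arctan2(R[1,1],R[0,1])))
for y in(190,170,145,87,29,5,96):
    print(y, np.array([596,-60.3])+np.array([[np.cos(-.025),.025],[-.025,np.cos(.025)]])@[3,y])
E
```

```text
[[-0.     0.237 -0.971]
 [ 0.001 -0.971 -0.237]
 [-1.    -0.001 -0.   ]] yaw of tool y -76.26175105109203
190 [603.74906255 129.56562809]
170 [603.24906255 109.57187777]
145 [602.62406255  84.57968986]
87 [601.17406255  26.59781392]
29 [599.72406255 -31.38406203]
5 [599.12406255 -55.37656242]
96 [601.39906255  35.59500156]
```

```bash
python3 -m inch '[[[10,14,0],[0,0,-4],0],[[24,32,0],[0,0,-8],0],[[40,55,0],[0,0,-15.2],0],[[47.2,64.3,0],[0,0,-15.2],0],[[47.2,64.3,0],[0,0,-15.2],0],[[47.2,64.3,0],[0,0,-15.2],0],[[47.2,64.3,0],[0,0,-15.2],0],[[47.2,64.3,0],[0,0,-15.2],0],[[47.2,64.3,0],[0,0,-15.2],0],[[47.2,64.3,0],[0,0,-15.2],0]]'
```

```text
time: 1.4
ee_pos: [501.2, -28.3, 250.0]
tool_rot: [-106.2, 90.0, 72.3]
wrist_force: [0.7, -1.2, -0.3]
width: -0.002
```

```bash
python3 -m inch '[[[5,7,0],[0,0,0],0],[[10.2,13.8,0],[0,0,0],0],[[10.2,13.8,-3],[0,0,0],0],[[10.2,13.8,-3],[0,0,0],0],[[10.2,13.8,-3],[0,0,0],0]]'
python3 - <<'E'
from h import *
c=get_calibration("wrist");im=camera("wrist");cv2.imwrite("pics/w1.png",im[:,:,::-1])
import json;json.dump({k:np.array(v).tolist() for k,v in c.items()},open("w1.json","w"));print(env.observe()["ee_pos"],env.observe()["wrist_force"])
E
```

```text
time: 2.02
ee_pos: [603.0, 109.3, 219.9]
tool_rot: [-58.0, 90.0, 120.6]
wrist_force: [-0.9, -0.8, 0.2]
width: 0.005
[603.07200468 108.9274637  220.55860995] [-1.27201772 -0.49253004  0.55143079]
```

View pics/w1.png

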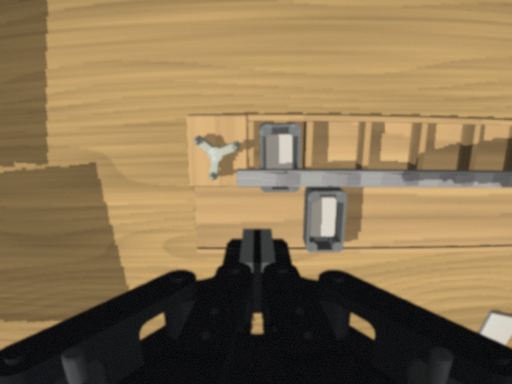

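```bash
python3 - <<'E'
from h import *
import json
c=json.load(open("w1.json"))
for n,u,v,z in[("railLtop",237,170.5,49),("railLbot",237,186.5,49),("rail500top",500,171,49),("rail500bot",500,186.5,49),("backL",187,114,30),("blockfrontL",189,186,30),("lipL",197,248,8),("lip500",500,247,11),
 ("trTL",307,187,32),("trTR",346,188,32),("trBL",305,250,32),("trBR",343,251,32),("st1",197,139,54),("st2",238,145,54),("st3",213,176,54),("park L",261,150,32),("parkR",300,150,32)]:
    print(n,onz(c,u,v,z).round(1))
s=env.observe();p=s["ee_pos"]; print(proj(c,p-[0,0,19]))
for w in(-15,15,-10,10):print(w,proj(c,p+[0,w,-19]))
E
python3 - <<'E'
import cv2
a=cv2.imread("pics/w1.png")[90:290,170:370]
cv2.imwrite("pics/w1z.png",cv2.resize(a,(600,600),interpolation=cv2.INTER_CUBIC))
E
```

```text
railLtop [611.9 126.9  49. ]
railLbot [596.4 127.5  49. ]
rail500top [ 606.1 -133.7   49. ]
rail500bot [ 590.1 -136.6   49. ]
backL [664.9 174.2  30. ]
blockfrontL [593.4 177.8  30. ]
lipL [514.2 179.7   8. ]
lip500 [ 503.8 -183.2   11. ]
trTL [589.8  58.1  32. ]
trTR [587.8  18.3  32. ]
trBL [520.2  59.   32. ]
trBR [517.7  17.8  32. ]
st1 [642.9 161.6  54. ]
st2 [636.4 124.7  54. ]
st3 [608.3 149.1  54. ]
park L [628.4 103.7  32. ]
parkR [627.5  65.5  32. ]
(np.float64(255.46264347640255), np.float64(249.6744664011709))
-15 (np.float64(286.3539383473732), np.float64(248.93098865382223))
15 (np.float64(224.62939186930916), np.float64(250.3213799702232))
-10 (np.float64(276.0598178496458), np.float64(249.1893559959829))
10 (np.float64(234.891294839477), np.float64(250.11665878003302))
```

View pics/w1z.png

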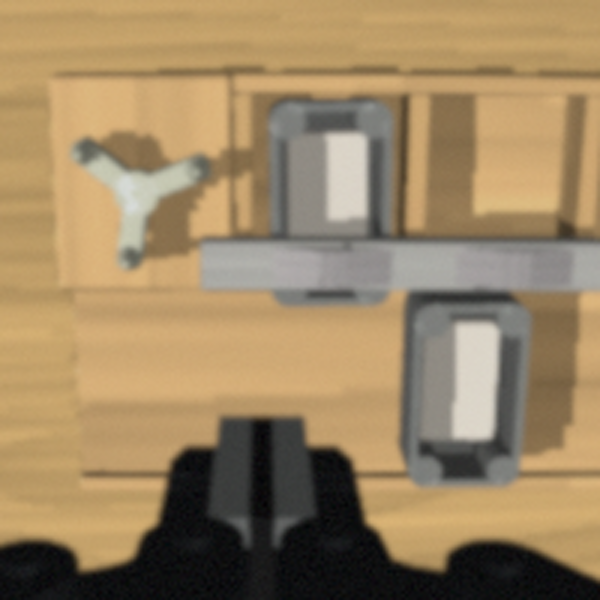

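```bash
python3 -m inch '[[[0.07,0.4,-4],[0,0,0],0],[[0.07,0.4,-9],[0,0,0],0],[[0.07,0.4,-13],[0,0,0],0],[[0.07,0.4,-14.6],[0,0,0],0],[[0.07,0.4,-14.6],[0,0,0],0],[[0.07,0.4,-14.6],[0,0,0],0]]'; python3 - <<'E'
from h import *
s=env.observe();print(s["ee_pos"],s["wrist_force"])
cv2.imwrite("pics/s1.png",cv2.resize(camera("side")[130:270,160:300,::-1],(560,560)))
E
```

```text
time: 2.82
ee_pos: [604.8, 112.8, 76.5]
tool_rot: [-164.3, 89.8, 14.2]
wrist_force: [-0.3, -0.4, -0.1]
width: -0.002
[604.76730069 112.79727098  76.53304704] [-0.2625162  -0.40649486 -0.09129098]
```

View pics/s1.png

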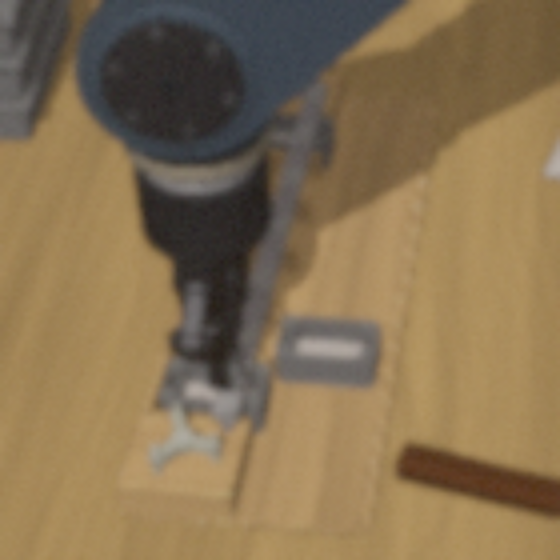

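```bash
python3 -m inch '[[[-0.1,0,-0.4],[0,0,0],0],[[-0.1,0,-0.5],[0,0,0],0],[[-0.1,0,-0.5],[0,0,0],0]]';python3 -m inch '[[[0,0,-0.15],[0,0,0],0],[[0,0,-0.15],[0,0,0],0]]'; python3 -m inch '[[[0,0,-0.1],[0,0,0],0],[[0,0,-0.1],[0,0,0],0]]'
```

```text
time: 3.25
ee_pos: [603.7, 112.9, 71.5]
tool_rot: [-164.5, 89.8, 14.0]
wrist_force: [-0.3, 0.9, -0.5]
width: 0.003
time: 3.5
ee_pos: [603.6, 112.9, 69.9]
tool_rot: [-163.4, 89.8, 15.1]
wrist_force: [0.8, -0.8, 0.0]
width: 0.001
time: 3.75
ee_pos: [603.6, 112.9, 68.8]
tool_rot: [-163.5, 89.8, 15.0]
wrist_force: [0.1, 0.1, 0.1]
width: 0.001
```

```bash
python3 -m inch '[[[0,0,-0.08],[0,0,0],0],[[0,0,-0.08],[0,0,0],0]]';python3 -m inch '[[[0,0,-0.05],[0,0,0],0],[[0,0,-0.05],[0,0,0],0]]'
```

```text
time: 4.0
ee_pos: [603.7, 112.9, 68.1]
tool_rot: [-163.8, 89.8, 14.8]
wrist_force: [-0.7, 0.3, 3.2]
width: 0.001
time: 4.25
ee_pos: [603.7, 112.9, 68.1]
tool_rot: [-164.3, 89.8, 14.2]
wrist_force: [-3.5, -0.3, 7.1]
width: -0.0
```

```bash
python3 -m inch '[[[0,0,0.06],[0,0,0],0],[[-0.01,-0.7,0.06],[0,0,0],0],[[-0.03,-1.4,0.06],[0,0,0],0],[[-0.05,-2.1,0.06],[0,0,0],0],[[-0.07,-2.8,0.06],[0,0,0],0]]'
```

```text
time: 4.88
ee_pos: [603.1, 84.3, 68.8]
tool_rot: [-165.3, 89.8, 13.2]
wrist_force: [0.1, 1.2, 3.2]
width: 0.0
```

```bash
python3 -m inch '[[[-0.02,-0.7,0],[0,0,0],0],[[-0.04,-1.4,0],[0,0,0],0],[[-0.06,-2.1,0],[0,0,0],0],[[-0.07,-2.8,0],[0,0,0],0],[[-0.09,-3.5,0],[0,0,0],0],[[-0.11,-4.2,0],[0,0,0],0],[[-0.13,-5,0],[0,0,0],0],[[-0.14,-5.7,0],[0,0,0],0]]'; python3 -m inch '[[[-0.02,-0.7,0],[0,0,0],0],[[-0.04,-1.4,0],[0,0,0],0],[[-0.06,-2.1,0],[0,0,0],0],[[-0.07,-2.8,0],[0,0,0],0],[[-0.09,-3.5,0],[0,0,0],0],[[-0.11,-4.2,0],[0,0,0],0],[[-0.13,-5,0],[0,0,0],0],[[-0.14,-5.8,0],[0,0,0],0]]'; python3 -m inch '[[[-0.02,-0.7,0],[0,0,0],0],[[-0.04,-1.4,0],[0,0,0],0],[[-0.06,-2.2,0],[0,0,0],0],[[-0.06,-2.4,0.1],[0,0,0],0]]'
```

```text
time: 5.88
ee_pos: [601.8, 26.8, 69.0]
tool_rot: [-166.3, 89.8, 12.2]
wrist_force: [0.1, 1.9, 3.2]
width: -0.003
time: 6.88
ee_pos: [600.5, -31.7, 69.2]
tool_rot: [-168.4, 89.7, 10.1]
wrist_force: [-0.3, 2.3, 2.3]
width: 0.002
time: 7.38
ee_pos: [599.6, -56.4, 69.9]
tool_rot: [-167.5, 89.8, 11.0]
wrist_force: [0.1, 0.1, -0.6]
width: 0.0
```

```bash
python3 -m inch '[[[0,0,3],[0,0,0],0],[[-2,3,5],[0,0,0],0],[[-4.8,8,5],[0,0,0],0],[[-4.8,13.6,4],[0,0,0],0],[[-4.8,13.6,2],[0,0,0],0],[[-4.8,13.6,0],[0,0,0],0],[[-4.8,13.6,-2.5],[0,0,0],0],[[-4.8,13.6,-3.7],[0,0,0],0],[[-4.8,13.6,-3.7],[0,0,0],0]]'; python3 - <<'E'
from h import *
s=env.observe();print(s["ee_pos"],s["wrist_force"])
im=camera("wrist");cv2.imwrite("pics/w2.png",im[:,:,::-1])
cv2.imwrite("pics/s2.png",cv2.resize(camera("side")[130:270,160:300,::-1],(560,560)))
E
```

```text
time: 8.5
ee_pos: [551.3, 79.6, 32.5]
tool_rot: [-165.1, 89.9, 13.4]
wrist_force: [0.1, 0.6, -0.4]
width: -0.0
[551.32521542  79.5690801   32.45146614] [ 0.11036504  0.59149396 -0.35523755]
```

View pics/w2.png

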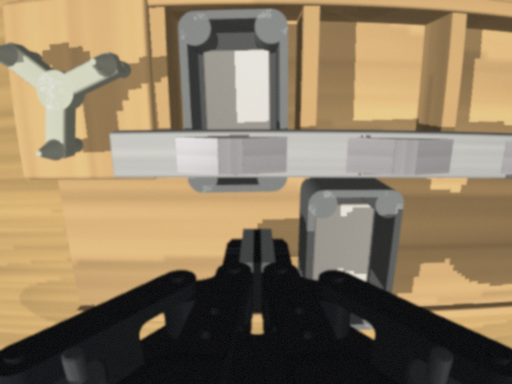

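View pics/s2.png

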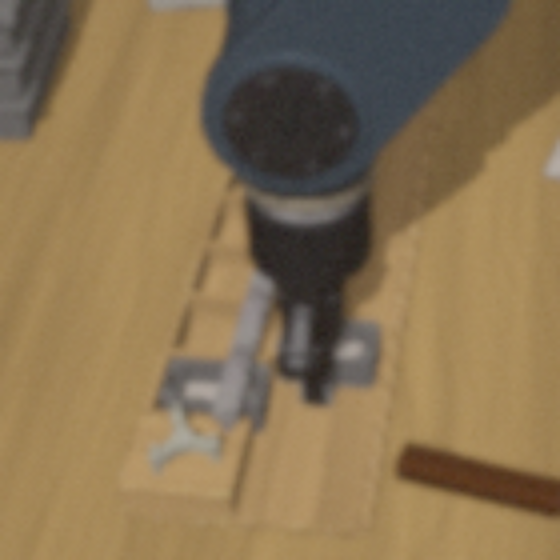

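```bash
python3 - <<'E'
from h import *
c=get_calibration("wrist")
for n,u,v,z in[("trTopL",307,200,32),("trTopR",403,200,32),("trFarTop",353,190,32),("trFarBot",350,178,20),("left edge z32 low",304,262,32),("railL",110,132,49),("railLb",110,178,49),("div2noseL",302,30,28),("div2R",320,30,28),("bumpA",176,155,53),("bumpAr",286,155,53),("bump5L",347,155,51),("bump5R",452,155,51)]:
    print(n,onz(c,u,v,z).round(1))
E
```

```text
trTopL [581.8  57.2  32. ]
trTopR [580.7  16.9  32. ]
trFarTop [585.5  38.4  32. ]
trFarBot [587.8  36.3  20. ]
left edge z32 low [553.7  58.   32. ]
railL [612.8 127.   49. ]
railLb [596.7 129.2  49. ]
div2noseL [647.4  58.9  28. ]
div2R [647.3  52.1  28. ]
bumpA [604.6 103.8  53. ]
bumpAr [603.6  67.6  53. ]
bump5L [602.9  46.8  51. ]
bump5R [602.2   9.7  51. ]
```

```bash
python3 -m inch '[[[0,-0.8,0],[0,0,0],0],[[0,-1.4,0],[0,0,0],0],[[-0.03,-1.9,0],[0,0,0],0],[[-0.06,-2.5,0],[0,0,0],0],[[-0.09,-3.1,0],[0,0,0],0],[[-0.12,-3.7,0],[0,0,0],0],[[-0.15,-4.3,0],[0,0,0],0],[[-0.18,-5,0],[0,0,0],0],[[-0.18,-5,0],[0,0,0],0]]'; python3 - <<'E'
from h import *
s=env.observe();print(s["ee_pos"],s["wrist_force"])
im=camera("wrist");cv2.imwrite("pics/w3.png",im[:,:,::-1])
E
```

```text
time: 9.72
ee_pos: [550.1, 29.0, 33.5]
tool_rot: [-170.3, 89.8, 8.1]
wrist_force: [0.3, 0.0, -0.5]
width: 0.0
[550.14740726  29.04307702  33.48112389] [ 0.27231609  0.01950236 -0.48914481]
```

View pics/w3.png

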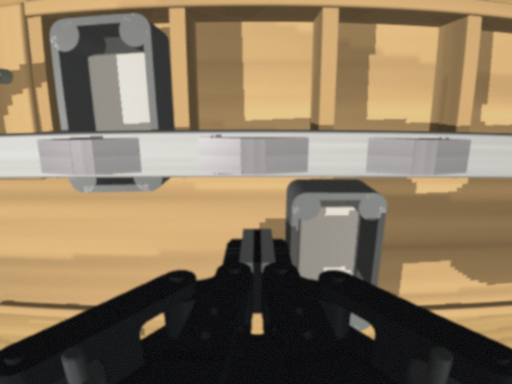

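```bash
python3 - <<'E'
from h import *
c=get_calibration("wrist")
for n,u,v,z in[("L",292,205,32),("R",387,205,32),("far",340,192,32),("L low",290,262,32),("bump4L",367,155,51),("bump4R",471,155,51),("divL",466,60,28),("divR",480,60,28),("divL2",316,60,28)]:
    print(n,onz(c,u,v,z).round(1))
E
```

```text
L [577.9  13.   32. ]
R [576.8 -26.7  32. ]
far [582.9  -6.6  32. ]
L low [552.1  13.8  32. ]
bump4L [600.8 -10.3  51. ]
bump4R [600.2 -47.7  51. ]
divL [634.8 -57.3  28. ]
divR [635.  -63.4  28. ]
divL2 [634.5   3.3  28. ]
```

```bash
python3 -m inch '[[[-0.02,-0.6,0],[0,0,0],0],[[-0.04,-1.2,0],[0,0,0],0],[[-0.05,-1.6,0],[0,0,0],0],[[-0.06,-1.9,0],[0,0,0],0],[[-0.06,-2.1,0],[0,0,0],0],[[-0.06,-2.2,0],[0,0,0],0],[[-0.06,-2.2,0],[0,0,0],0]]'; python3 - <<'E'
from h import *
s=env.observe();print(s["ee_pos"],s["wrist_force"])
im=camera("wrist");cv2.imwrite("pics/w4.png",im[:,:,::-1])
c=get_calibration("wrist")
import json;json.dump({k:np.array(v).tolist() for k,v in c.items()},open("w4.json","w"))
E
```

```text
time: 10.65
ee_pos: [549.6, 7.3, 33.5]
tool_rot: [-170.6, 89.7, 7.9]
wrist_force: [-0.6, -0.4, 0.6]
width: -0.003
[549.55991595   7.28553362  33.47477565] [-0.55388684 -0.35494754  0.5572438 ]
```

View pics/w4.png

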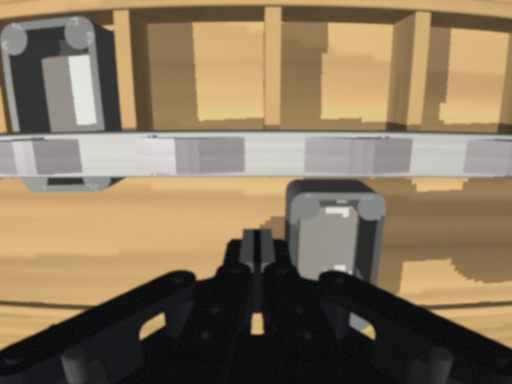

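```bash
python3 - <<'E'
from h import *
c=get_calibration("wrist")
for n,u,v,z in[("L",291,205,32),("R",387,205,32),("far",340,192,32),("L low",289,262,32),("bump4L",305,155,51),("bump4R",412,155,51),("divL",263,60,28),("divLr",280,60,28),("divR",412,60,28),("divRr",428,60,28)]:
    print(n,onz(c,u,v,z).round(1))
E
```

```text
L [577.3  -8.5  32. ]
R [576.2 -48.7  32. ]
far [582.3 -28.6  32. ]
L low [551.5  -7.7  32. ]
bump4L [600.7 -11.3  51. ]
bump4R [599.9 -48.   51. ]
divL [634.3   1.6  28. ]
divLr [634.1  -4.9  28. ]
divR [633.8 -56.6  28. ]
divRr [633.9 -63.1  28. ]
```

```bash
python3 -m inch '[[[0,1,0],[0,0,0],0],[[0,1,3],[0,0,0],0],[[-1,1,6],[0,0,0],0],[[-6.1,-1,6],[0,0,0],0],[[-6.1,-3.55,5],[0,0,0],0],[[-6.1,-3.55,3],[0,0,0],0],[[-6.1,-3.55,1],[0,0,0],0],[[-6.1,-3.55,-0.05],[0,0,0],0],[[-6.1,-3.55,-0.05],[0,0,0],0]]'; python3 - <<'E'
from h import *
s=env.observe();print(s["ee_pos"],s["wrist_force"])
im=camera("wrist");cv2.imwrite("pics/w5.png",im[:,:,::-1])
im=camera("top");cv2.imwrite("pics/t5.png",cv2.resize(im[110:250,150:350,::-1],(800,560)))
E
```

```text
time: 11.82
ee_pos: [488.3, -27.8, 32.6]
tool_rot: [-165.2, 89.8, 13.3]
wrist_force: [0.2, 0.0, 0.9]
width: -0.008
[488.3227066  -27.80783168  32.60913346] [0.24684821 0.00644354 0.89931065]
```

View pics/w5.png

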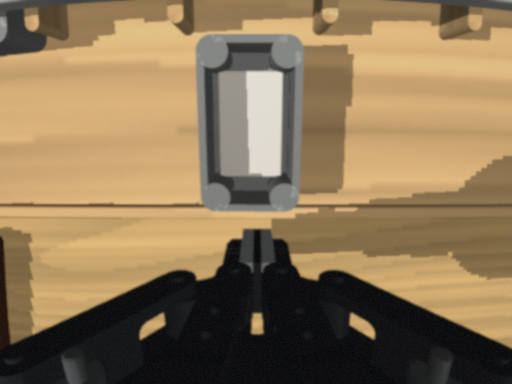

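View pics/t5.png

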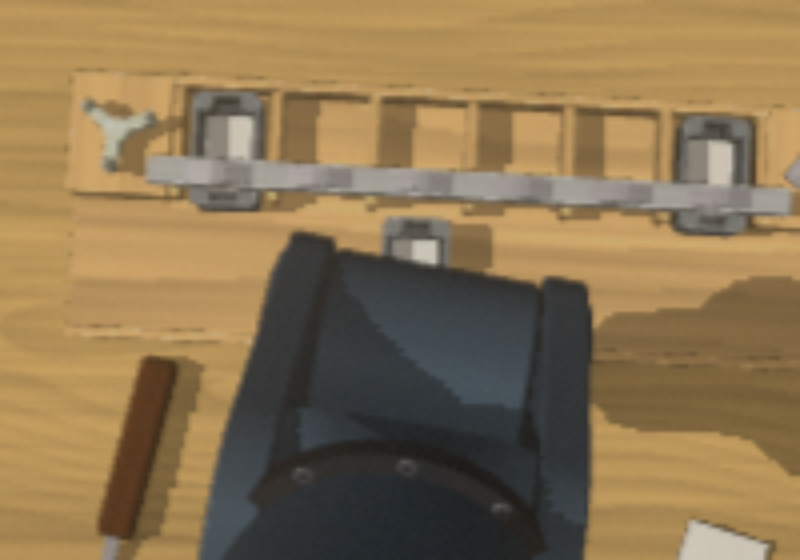

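```bash
python3 - <<'E'
from h import *
c=get_calibration("wrist")
for n,u,v,z in[("L",198,120,32),("R",302,120,32),("near",250,211,32),("far",250,36,32),("n1l",167,15,28),("n1r",193,15,28),("n2l",314,15,28),("n2r",338,15,28)]:
    print(n,onz(c,u,v,z).round(1))
E
python3 -m inch '[[[0.8,0,0],[0,0,0],0],[[1.5,-0.02,0],[0,0,0],0],[[2.1,-0.05,0],[0,0,0],0],[[2.7,-0.07,0],[0,0,0],0],[[3.3,-0.08,0],[0,0,0],0],[[3.9,-0.1,0],[0,0,0],0],[[3.9,-0.1,0],[0,0,0],0]]'; python3 - <<'E'
from h import *
s=env.observe();print(s["ee_pos"],s["wrist_force"])
im=camera("wrist");cv2.imwrite("pics/w6.png",im[:,:,::-1])
E
```

```text
L [551.9  -8.1  32. ]
R [550.7 -48.1  32. ]
near [514.5 -27.   32. ]
far [581.6 -29.1  32. ]
n1l [591.3   2.   28. ]
n1r [590.8  -7.9  28. ]
n2l [589.5 -53.2  28. ]
n2r [589.5 -62.3  28. ]
time: 12.8
ee_pos: [528.4, -29.0, 33.4]
tool_rot: [-174.0, 89.7, 4.5]
wrist_force: [-0.7, 0.0, -0.5]
width: 0.001
[528.39011032 -29.03835872  33.42686191] [-0.67260255  0.03900631 -0.46800583]
```

View pics/w6.png

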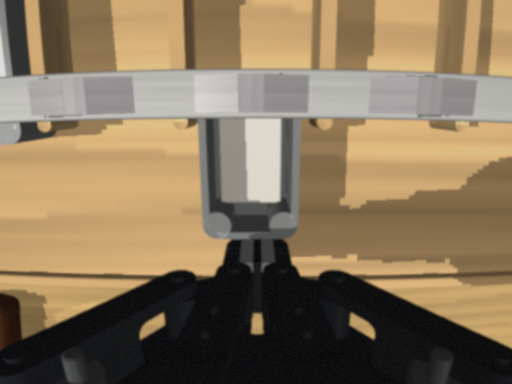

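Tray (200–298, near edge row 237) is centred between noses (181 and 322) and entering straight. Continue.

```bash
python3 -m inch '[[[0.6,-0.02,0],[0,0,0],0],[[1.2,-0.03,0],[0,0,0],0],[[1.8,-0.05,0],[0,0,0],0],[[2.4,-0.06,0],[0,0,0],0],[[3,-0.08,0],[0,0,0],0],[[3.6,-0.09,0],[0,0,0],0],[[3.6,-0.09,0],[0,0,0],0]]'; python3 - <<'E'
from h import *
s=env.observe();print(s["ee_pos"],s["wrist_force"])
im=camera("wrist");cv2.imwrite("pics/w7.png",im[:,:,::-1])
c=get_calibration("wrist");print(onz(c,250,237,32))
E
```

```text
time: 13.72
ee_pos: [564.6, -29.9, 33.4]
tool_rot: [-174.3, 89.7, 4.2]
wrist_force: [-0.1, -0.2, 0.6]
width: 0.0
[564.5904202  -29.93936768  33.3970519 ] [-0.05974805 -0.18361383  0.59579376]
[578.39516956 -28.49180734  32.        ]
```

View pics/w7.png

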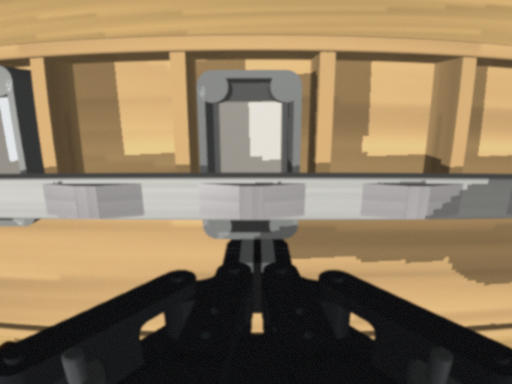

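```bash
python3 -m inch '[[[0.2,0,0],[0,0,0],0],[[0.4,-0.01,0],[0,0,0],0],[[0.4,-0.01,0],[0,0,0],0]]'; python3 -m inch '[[[0.1,0,0],[0,0,0],0],[[0.2,0,0],[0,0,0],0],[[0.2,0,0],[0,0,0],0]]'; python3 -m inch '[[[0.1,0,0],[0,0,0],0],[[0.15,0,0],[0,0,0],0],[[0.15,0,0],[0,0,0],0]]'
```

```text
time: 14.15
ee_pos: [568.4, -30.0, 33.4]
tool_rot: [-174.2, 89.7, 4.3]
wrist_force: [0.2, -0.8, -0.2]
width: -0.004
time: 14.52
ee_pos: [570.5, -30.0, 33.4]
tool_rot: [-174.5, 89.7, 4.0]
wrist_force: [-0.2, 0.4, 0.2]
width: -0.003
time: 14.9
ee_pos: [572.1, -30.1, 33.4]
tool_rot: [-175.0, 89.7, 3.5]
wrist_force: [0.2, -0.6, -0.1]
width: 0.001
```

```bash
python3 -m inch '[[[0.1,0,0],[0,0,0],0],[[0.1,0,0],[0,0,0],0]]'; python3 -m inch '[[[0.1,0,0],[0,0,0],0],[[0.1,0,0],[0,0,0],0]]';python3 - <<'E'
from h import *
s=env.observe();print(s["ee_pos"],s["wrist_force"])
im=camera("wrist");cv2.imwrite("pics/w8.png",im[:,:,::-1])
E
```

```text
time: 15.15
ee_pos: [572.7, -30.0, 33.3]
tool_rot: [-172.7, 89.7, 5.7]
wrist_force: [-5.0, 0.1, 2.9]
width: 0.004
time: 15.4
ee_pos: [572.7, -30.0, 33.2]
tool_rot: [-163.0, 89.9, 15.5]
wrist_force: [-7.0, -0.9, 5.8]
width: -0.003
[572.66684863 -29.99573325  33.19223948] [-6.97962376 -0.87580626  5.76695135]
```

View pics/w8.png

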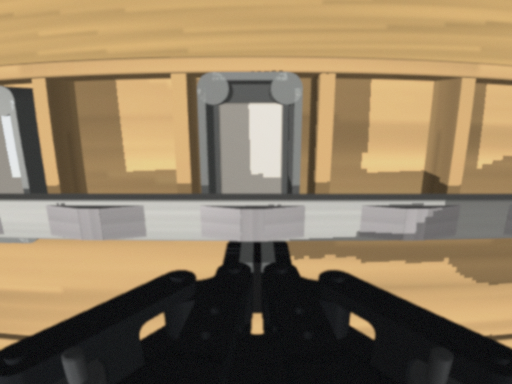

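```bash
python3 -m inch '[[[-0.5,0,0],[0,0,0],0],[[-2,0,0],[0,0,0],0],[[-4,0,1],[0,0,0],0],[[-6,0,5],[0,0,0],0],[[-10,0,10],[0,0,0],0],[[-14,-6,14],[0,0,0],0],[[-20,-12,18],[0,0,0],0],[[-20,-18,18],[0,0,0],0],[[-20,-24,18],[0,0,0],0],[[-20,-24,18],[0,0,0],0]]'; python3 - <<'E'
from h import *
s=env.observe();print(s["ee_pos"],s["wrist_force"])
im=camera("top");cv2.imwrite("pics/t9.png",cv2.resize(im[110:250,150:380,::-1],(800,487),interpolation=cv2.INTER_CUBIC))
im=camera("side");cv2.imwrite("pics/s9.png",cv2.resize(im[130:270,180:320,::-1],(560,560),interpolation=cv2.INTER_CUBIC))
E
```

```text
time: 16.7
ee_pos: [372.2, -272.7, 214.0]
tool_rot: [166.6, 89.7, -15.0]
wrist_force: [0.3, 0.2, -0.4]
width: 0.0
[ 372.16353224 -272.69047466  213.96305648] [ 0.27220969  0.17777556 -0.37204382]
```

View pics/t9.png

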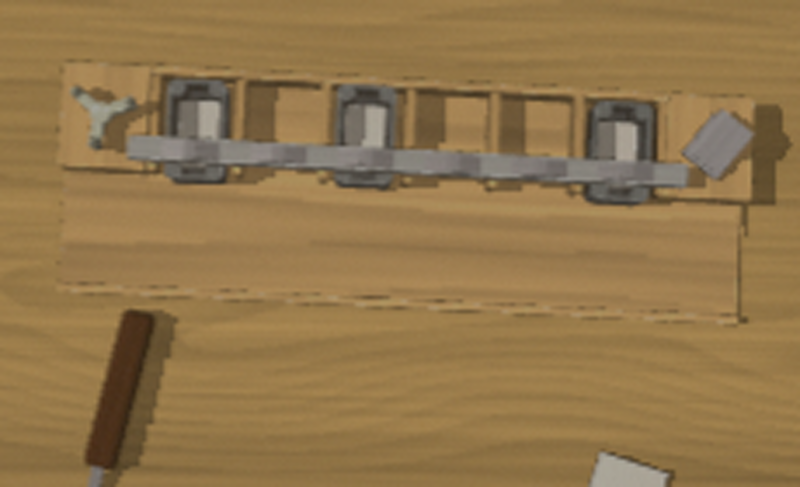

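View pics/s9.png

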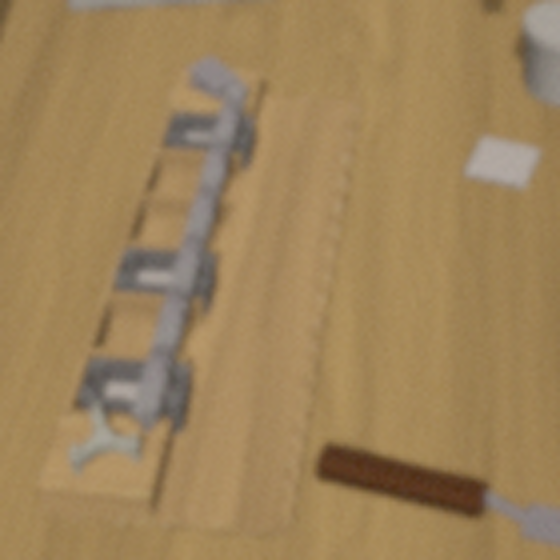

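```bash
python3 - <<'E'
from h import *
c=get_calibration("top")
q=800/230
for n,x,y,z in[("far",366,86,32),("near",363,187,32),("pL far",200,81,32),("pL near",197,183,32),("pR far",625,102,32),("pR near",617,203,32)]:
    p=onz(c,150+x/q-.4,110+y/q-.4,z); d=p[:2]-[596,-60.3]; a=np.radians(-1.43)
    print(n,p.round(1),(np.array([[np.cos(a),np.sin(a)],[-np.sin(a),np.cos(a)]])@d).round(1))
E
```

```text
far [650.3 -30.1  32. ] [53.5 31.6]
near [581.4 -29.6  32. ] [-15.4  30.4]
pL far [650.7  82.3  32. ] [ 51.2 143.9]
pL near [581.4  82.4  32. ] [-18.2 142.3]
pR far [ 644.1 -207.1   32. ] [  51.8 -145.5]
pR near [ 574.7 -202.5   32. ] [ -17.7 -142.6]
```

```bash
python3 -c "
from rig import env
print(env.sign_off(), env.observe()['time'])"
```

```text
the job is handed in; nothing more can be done
the job is handed in; nothing more can be done
```

The tray is fully home in the third gap from the stilt end (rack y = +29 mm), and I handed the job in at about 17 s of the 64 s limit.

- **Bumps:** The stilt stands on the robot-left end block, so I counted from there. With the gripper shut, I ran the fingertip along the rail over bumps 6, 5 and 4. The wrist force at their crests was 3.2, 3.2 and 2.3 N. The tip lifted off before the next bump.
- **Tray:** I pushed it along the channel with the closed fingers, then straight into the gap until the wrist force showed about 7 N against the back stop. It was never gripped or lifted.

**Last checks:** The top and side views show the tray square in the third gap. Nothing else showed any sign of having moved, though the pot was mostly outside those last cropped views. The robot is clear of everything.

**Disagreements:**
- From the top camera, the tray reads about 2 mm deeper than the two parked trays, and its ends come out about 3 mm short of the nominal home position. The parked trays show a similar offset of about 5 mm, so I put this down to calibration. The contact force is what shows it is home.
- There was also about 6 N of upward force on the tool during the final press, which I did not explain. The tray looks flat afterwards.

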